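Balance a lab-stand clamp arm over its cradle

ROBOT

A 6-joint arm with a two-finger parallel gripper is mounted at the origin on the work surface. World frame = base frame: x ahead of the robot, y to its left, z up, the work surface at z = 0. Lengths are in m, angles in degrees, forces in N, time in s.
With the tool pointing down it reaches from about 0.3 to 0.775 m from the base axis. Payload 14.6 kg.
Tool frame: the origin (TCP) lies on the centre line of the jaws, within the pads' length; the fingertips stand 19 mm ahead of it and the grasp point (between the pads) is the TCP; z points along the fingers, y is the line along which they close (so a half turn about z gives the same grasp; the last joint's range is limited). The gripper opens to 85 mm and grips with 20 to 120 N. Pads are 22 mm wide; open, the fingers measure 114 mm over their backs; the gripper's body (76 mm by 85 mm) begins 54 mm behind the grasp point. The pads swing forward as they close: fully open they stand 13 mm farther back than shut.
Start: joints at [-3.816, 17.183, 87.147, -0, 75.671, -3.816], TCP at [0.55, -0, 0.25] pointing down, gripper open.
Joint ranges: [-173.82, 173.82], [-45.26, 126.66], [13.44, 144.39], [-59.66, 239.66], [0, 175.72], [-146.38, 146.38]. Speed limits (degrees/s): [127.2, 127.2, 147.25, 180, 180, 180].

INTERFACE

Orientations are given as a 3x3 rotation matrix whose columns are the frame's x, y, z axes.
In Python, from plant import ctrl gives the robot as it stands. The module is installed in compiled form; this text tells all that it offers.
- The arm moves only by the shell command python3 -m pendant 'ROWS' [OPENING] [FORCE]. ROWS is JSON, a list of rows, each a list of 2 entries, a list of its own where there are three numbers: the shift along the tool's x, y, z as a fraction of full scale, then the turn, a rotation vector about the tool's x, y, z as a fraction of full scale. In form: [[[tx, ty, tz], [rx, ry, rz]], ...]. A call has 1 to 12 rows; each row shifts and turns the commanded pose from where the row before left it, along the tool's axes as they then stand; what a row does not reach is not made up. Full scale, the value 1, is 0.25 m for a shift and pi rad for a turn. A row lasts 1/8 s, in which the tool goes at most 62.5 mm and 10.7 degrees, less where a joint would pass 70% of its speed; a pose out of reach is approached as far as the arm can. A call with a number of a shift or a turn outside -1 to 1 is refused whole. A call with a gripper value outside its range is refused whole. OPENING is the opening, from -1 (shut) to 1 (fully open), set as the call begins (- or left out, the last holds). The fingers move at their own pace and stop on an object; FORCE is the grip in N (left out, the last holds). Time passes only in rows, so rows that do not move let the fingers close. It gives the time, the measured TCP pose, the force, the opening and the grip force at its end, in the units of the state.
- ctrl.read_state(): the state, without advancing time (a new reading comes with each control period).
- ctrl.snapshot(name): name is "scene" or "side" or "wrist"; returns the picture (400x640x3 uint8, red, green, blue); there is no depth.
- ctrl.get_calibration(name): a dict with "fov_y" (degrees; the focal length in pixels is half the picture's height over the tangent of half this angle, whatever the lens; pixels are square), "cx", "cy" (the principal point, pixels), "eye" and "attitude" of the camera in the world; the wrist camera has in their place "hand_eye" (4x4, takes a point from camera to tool coordinates, whose origin is the TCP and whose axes are the flange's). Camera axes: x right, y down, z forward; pixel columns grow to the right and rows downward; lengths in m; the calibration is good to about 2 mm. A picture is of the moment at which its call begins: read the wrist's pose just before it. get_calibration takes no time and is no camera call.
- ctrl.finish_job(): hands the job in; it is judged then, once.
The state is a dict: "time": time; "qpos": joint angles; "qvel": joint speeds; "joint_torque": joint torques, N m; "position": TCP position; "tcp_rot": TCP orientation; "wrist_force": force on the tool from outside, world axes, zero at the start; "wrist_torque": the same for the moment, N m; "finger_gap": opening from 0.0 (shut) to 1.0 (fully open); "gripper_force": force on a finger pad.
Only numpy, scipy, OpenCV 4.12 (cv2) and the standard library are available. Lean on these libraries where they do the work, as an engineer would, in place of code of your own. Each camera call takes 0.05 s, during which the arm holds its last target. There are 200 camera calls.

TASK

Take the steel clamp arm, heavy at its boss end, out of the stock bin, gripping it by the bar at its balance point and keeping it level all the way, and leave the carton, tub and bottle alone. Hold it level and still about 5 cm above its seat in the bench cradle without touching the cradle: bar in line over both notches, heavy boss over the square rubber pad. Finish there, still holding it in the gripper; do not lower it or let go.

Things in the scene. Friction and masses are not known exactly. Their poses are not given: they have to be found in the camera images.
- balance (a point): Balance point of the loose clamp arm (0.45 to 0.7 kg) lying flat in the bin: on the centre line of its 12 x 12 mm square steel bar, 31 mm from the boss's inner face, 39 mm towards the boss from the bar's middle, 24 mm above the arm's underside. x axis along the bar towards the boss, z up. The bar, 140 mm long, hangs clear of the bin floor between the boss and a light jaw at the other end.
- boss (a point): Centre of the arm's heavy grey boss, a block 46 mm long, 48 mm wide and high, at x = +54 mm from the balance point, with a small thumbscrew on its end (to x = +94 mm). At the arm's other end is the light aluminium jaw: an upright plate 8 mm thick, 50 mm wide, 48 mm high, then two prongs side by side, ending at x = -153 mm. The arm stands on boss and plate.
- bin: Fixed grey open bin, 250 mm (its x) by 330 mm (its y), 55 mm high, walls and floor 5 mm thick. Origin at the centre of its underside on the bench. It stands on one side of the robot's centre line, the cradle on the other. The clamp arm lies roughly along its y axis, boss to +y.
- seat (a point): The fixed cradle's seat point, 70 mm over the bench: the arm's balance point would lie here if the arm were seated; in the hold it is 50 mm straight above. x axis along the notches towards the pad, z up. Two aluminium uprights, 50 mm wide, 10 mm thick, 78 mm high over the bench, at x = +12 and -85 mm, have notches 18 mm wide, floor 64 mm up. Dark base plate 215 x 80 x 10 mm.
- pad (a point): Centre of the top of the cradle's black square rubber pad, 56 x 60 mm, 44 mm over the bench, on which the boss would rest: at x = +54 mm from the seat point.
- carton_mid (a point): Small cardboard carton, 45 x 80 x 40 mm, lying in the bin at its +x side; its centre. To be left alone.
- tub_mid (a point): White tub with a green cap, 72 mm diameter, 95 mm high, standing 12 to 14 cm behind the cradle (as the robot sees it); its centre. To be left alone.
- flask_mid (a point): Black bottle with a red cap, 60 mm diameter, 110 mm high, standing beside the tub behind the cradle; its centre. To be left alone.
There are look-alikes about, which are no part of the job. What is meant by the part that bears balance is not red, and is the larger of those in its own colour.

How it is judged (in metres and radians):
On the way:
1. the clamp arm is lifted level out of the bin, in the gripper (height (world z) of balance above 0.09 m and angle between balance's own z axis and vertical below 0.2 rad and contact force between clamp and the fingers above 1 N and contact force between clamp and bin below 0.1 N), for 0.2 s.
At the end, for the whole second after the job is handed in: Clamp arm held still by the fingers alone, gripped within 18 mm of its balance point; that point within 15 mm sideways of the seat point and 30 to 70 mm above it; level and in line with the notches within 0.12 rad, boss over the pad, not touching the cradle (horizontal distance between balance and seat below 0.015 m and z of balance in the frame of seat between 0.03 and 0.07 m and angle between balance's own z axis and vertical below 0.12 rad and angle between the x axis of balance and the x axis of seat, either way round below 0.12 rad and horizontal distance between boss and pad below 0.025 m and x of the grasp point in the frame of balance between -0.018 and 0.018 m and contact force between clamp and the fingers above 1 N and contact force between clamp and cradle below 0.1 N and linear speed of clamp below 0.02 m/s); the arm keeps its last pose, push and grip.
It fails at once if the clamp arm tips more than 0.35 rad (angle between balance's own z axis and vertical above 0.35 rad).
It fails at once if the clamp arm touches the cradle (contact force between clamp and cradle above 1 N).
It fails at once if the carton, tub or bottle is moved more than 30 mm (distance of any of carton_mid, tub_mid, flask_mid from where it was at the start of the episode above 0.03 m).
It also fails if it takes over 38 s, if anything falls off the work surface, if the arm or the gripper's body presses on something with over 40 N, if the wrist force passes 120 N, or if a joint passes its speed limit or range.

## Working session

There is one attempt and no reset: what is moved stays moved. The work goes in short steps, Python scripts to look and compute and a shell command to move; the robot and the scene stay as the last step left them, time stands still between calls to the robot, and variables do not carry over. Pictures are saved under pics/ and viewed, at most 10 in all, crops included, and the job is handed in when it is done.

```bash
mkdir -p pics; python3 - <<'E'
from plant import ctrl
import cv2,numpy as np
ims={}
for n in("scene","side","wrist"):
    im=ctrl.snapshot(n);cv2.imwrite(f"pics/{n}0.png",im[:,:,::-1]);c=ctrl.get_calibration(n);print(n,{k:np.round(v,4).tolist() for k,v in c.items()})
s=ctrl.read_state();print(s)
E
```

```text
scene {'fov_y': 45.332, 'cx': 321.5577, 'cy': 202.4685, 'eye': [1.0747, 0.7468, 0.8431], 'attitude': [[-0.7839, 0.3913, -0.4821], [0.6209, 0.4882, -0.6133], [-0.0046, -0.7801, -0.6256]]}
side {'fov_y': 44.4075, 'cx': 329.075, 'cy': 201.8077, 'eye': [0.4533, 0.8797, 0.688], 'attitude': [[-0.9986, -0.0291, 0.0449], [-0.0535, 0.5832, -0.8106], [-0.0026, -0.8118, -0.5839]]}
wrist {'fov_y': 67.0623, 'cx': 322.6958, 'cy': 199.6641, 'hand_eye': [[0.0004, -0.9574, -0.2888, 0.0731], [1.0, 0.0002, 0.0009, 0.0002], [-0.0008, -0.2888, 0.9574, -0.1238], [0.0, 0.0, 0.0, 1.0]]}
{'time': 0.15, 'qpos': array([-3.81530090e+00,  1.72089900e+01,  8.71704544e+01, -8.52107936e-04,
        7.56720209e+01, -3.81586766e+00]), 'qvel': array([ 0.06266127, -0.12038377, -0.15638359, -0.05579263,  0.05264046,
       -0.04190459]), 'joint_torque': array([ 1.15317634e-03, -5.43663168e+01, -3.61884356e+01, -9.07762978e-05,
        3.16729136e-03,  4.75633647e-05]), 'position': array([5.49843038e-01, 1.00137265e-05, 2.49857572e-01]), 'tcp_rot': array([[-1.35583483e-05,  9.99999597e-01, -8.97207643e-04],
       [ 9.99999999e-01,  1.35990795e-05,  4.53916286e-05],
       [ 4.54038115e-05, -8.97207026e-04, -9.99999596e-01]]), 'wrist_force': array([-0.8165514 ,  0.41356845, -0.44304889]), 'wrist_torque': array([-0.02262427,  0.02604715, -0.01252471]), 'gripper_force': 0.0, 'finger_gap': 0.9983816069316354}
```

View pics/scene0.png

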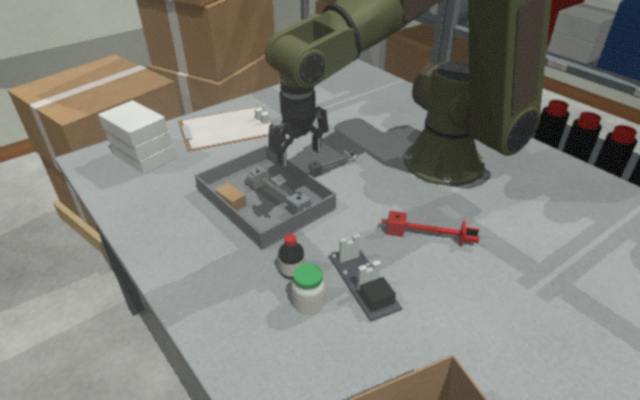

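View pics/side0.png

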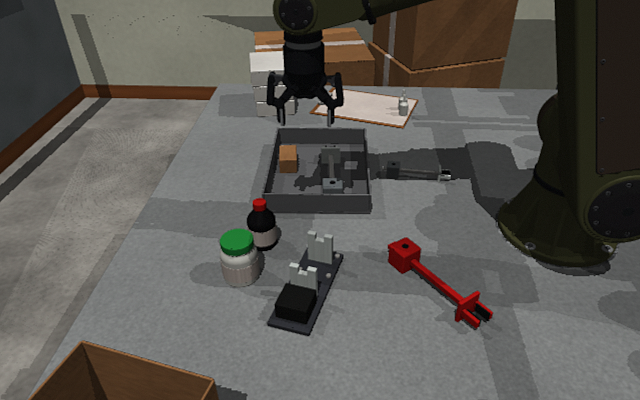

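The side view shows a grey arm inside the bin (about (332,150)–(332,185)), a smaller grey look-alike outside the bin at (390–450,172), and a red arm at (405,255)–(475,315). The cradle is at (310,275), with its black pad at (296,302). Carton is at (288,158), bottle at (261,225), tub at (240,258). The grey arm in the bin fits: it isn't red and is the larger grey one. I'll confirm that in a crop.

```bash
cat > h.py <<'E'
from plant import ctrl
import cv2,numpy as np
def ray(n,u,v,st=None):
    c=ctrl.get_calibration(n);f=200/np.tan(np.radians(c["fov_y"]/2))
    d=np.array([(u-c["cx"])/f,(v-c["cy"])/f,1.])
    if n=="wrist":
        H=np.array(c["hand_eye"]);R=np.array(st["tcp_rot"]);p=np.array(st["position"])
        return p+R@H[:3,3],R@H[:3,:3]@d
    return np.array(c["eye"]),np.array(c["attitude"])@d
def onz(n,u,v,z,st=None):
    o,d=ray(n,u,v,st);return o+d*(z-o[2])/d[2]
E
python3 - <<'E'
import cv2,numpy as np
a=cv2.imread("pics/side0.png");b=cv2.imread("pics/scene0.png")
A=cv2.resize(a[115:225,255:475],None,fx=3,fy=3,interpolation=cv2.INTER_CUBIC)[:300*2]
B=cv2.resize(a[220:340,255:475],None,fx=3,fy=3,interpolation=cv2.INTER_CUBIC)
A=cv2.convertScaleAbs(A,alpha=1.6,beta=15)
cv2.imwrite("pics/c1.png",np.vstack([A[:300],B[:300]]))
E
```

```text
(no output)
```

View pics/c1.png

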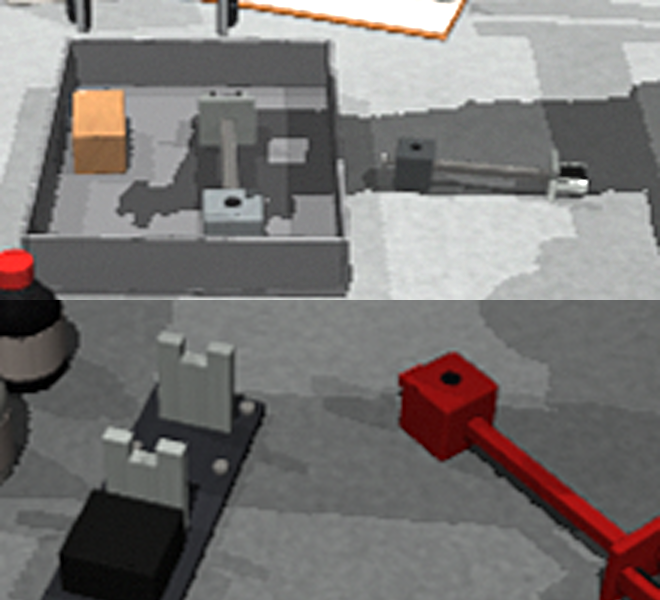

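View pics/wrist0.png

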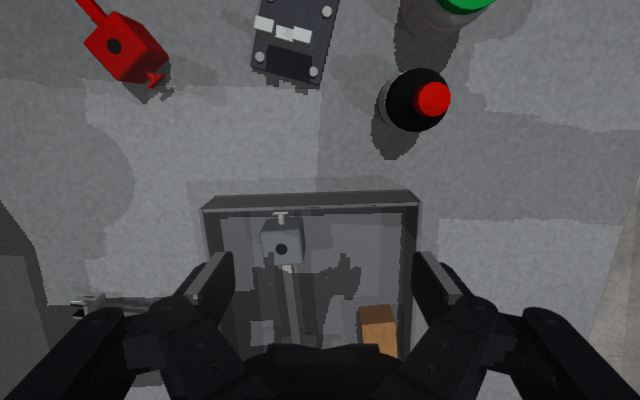

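The crop confirms the target: the grey arm in the bin has its boss (hole at side (332.7,182.3), wrist (281,249)) towards +y, and it is larger than the dark look-alike at (390–450,172). The red one is excluded by its colour. In the wrist view, the boss is at (283,243) and the bar runs down from (288,268) to (294,345).

```bash
python3 - <<'E'
from h import *
np.set_printoptions(precision=4,suppress=True)
s=ctrl.read_state()
print("boss hole side",onz("side",332.7,182.3,.053),"wrist",onz("wrist",281,249,.053,s))
print("bar wrist z.035",onz("wrist",288.5,272,.035,s),onz("wrist",295,345,.035,s))
print("jaw top mid side",onz("side",255+226/3,115+96/3,.053))
# uprights tops, side: teeth outer corners (crop B)
B=lambda u,v,z:onz("side",255+u/3,220+v/3,z)
print("far upright",B(158,33,.078),B(236,46,.078)); print("near",B(104,130,.078),B(187,141,.078))
print("pad corners",B(97,191,.044),B(185,217,.044))
for n in("side","scene"):
    im=cv2.imread(f"pics/{n}0.png")
    m=((im.max(2)<28)).astype(np.uint8)
    k,l,st,ce=cv2.connectedComponentsWithStats(m)
    for i in range(1,k):
        if 250<st[i,4]<3000: print(n,st[i],ce[i],onz(n,*ce[i],.044))
E
```

```text
boss hole side [ 0.4979 -0.0807  0.053 ] wrist [ 0.5015 -0.0837  0.053 ]
bar wrist z.035 [ 0.507  -0.1245  0.035 ] [ 0.5123 -0.2372  0.035 ]
jaw top mid side [ 0.5121 -0.2484  0.053 ]
far upright [0.5371 0.1332 0.078 ] [0.4854 0.144  0.078 ]
near [0.5615 0.2274 0.078 ] [0.5106 0.2345 0.078 ]
pad corners [0.5654 0.2452 0.044 ] [0.5102 0.264  0.044 ]
side [279   0  35  30 840] [296.0167  13.319 ] [ 0.7463 -1.5675  0.044 ]
side [358   0  74  24 742] [385.6267   7.717 ] [ 0.3091 -1.6899  0.044 ]
side [595   0   9 177 371] [596.6792  89.8356] [-0.3421 -0.6878  0.044 ]
side [282  16  41  28 482] [302.8423  35.5975] [ 0.6794 -1.2205  0.044 ]
side [ 267   42   76   82 2833] [304.5355  79.2023] [ 0.6263 -0.7343  0.044 ]
side [ 588  180   52   59 2400] [616.9433 210.9288] [-0.1282 -0.0116  0.044 ]
side [247 208  28  24 518] [260.8089 220.5463] [0.645  0.0614 0.044 ]
side [ 275  283   42   41 1241] [295.4545 303.4666] [0.5453 0.2923 0.044 ]
scene [535 110  33  37 691] [550.2996 128.6889] [-0.3685  0.1299  0.044 ]
scene [564 122  36  39 761] [580.7937 141.7976] [-0.3687  0.235   0.044 ]
scene [596 135  40  41 853] [613.9426 156.0258] [-0.369   0.3399  0.044 ]
```

```bash
python3 -m pendant '[[[-0.136,-0.046,0.1],[0,0,0]],[[-0.136,-0.046,0.1],[0,0,0]],[[-0.136,-0.046,0.1],[0,0,0]],[[-0.136,-0.046,0.1],[0,0,0]],[[0,0,0],[0,0,-0.0244]],[[0,0,0],[0,0,0]],[[0,0,0],[0,0,0]]]' 0.1 100; python3 - <<'E'
from h import *
s=ctrl.read_state();im=ctrl.snapshot("wrist");cv2.imwrite("pics/w1.png",im[:,:,::-1])
np.save("w1.npy",s,allow_pickle=True);print(s["position"],s["tcp_rot"],s["finger_gap"])
E
```

```text
time: 1.02
position: [0.5042, -0.1357, 0.1505]
tcp_rot: [[-0.075, 0.997, 0.0], [0.997, 0.075, -0.0], [-0.0, 0.0, -1.0]]
wrist_force: [0.4, 0.1, 0.3]
finger_gap: 0.548
gripper_force: 0.0
[ 0.50418018 -0.13572828  0.15049652] [[-7.54713623e-02  9.97147905e-01  3.58239941e-04]
 [ 9.97147961e-01  7.54714049e-02 -1.06772959e-04]
 [-1.33505304e-04  3.49159926e-04 -9.99999930e-01]] 0.5484237124407495
```

View pics/w1.png

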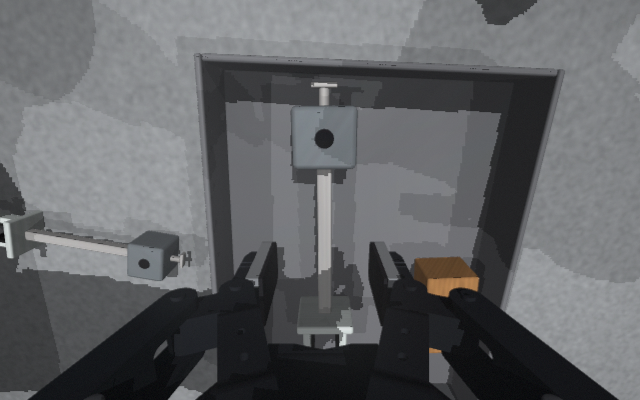

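The wrist view shows the boss hole at (324,139), the boss's inner top edge at v≈167, and the bar vertical at u≈324 between the fingers. The carton's near left top edge is at (415,262).

```bash
python3 - <<'E'
from h import *
s=np.load("w1.npy",allow_pickle=True).item();R=s["tcp_rot"];p=s["position"]
for n,u,v,z in[("hole",324,139,.053),("inner top edge",324.5,167,.053),("bar hi",324.3,175,.035),("bar lo",324.3,295,.035),("plate top",325,300,.053),("carton",414,262,.045),("carton low",425,290,.045)]:
    w=onz("wrist",u,v,z,s);print(n,w.round(4),"tool",(R.T@(w-p)).round(4))
E
```

```text
hole [ 0.5016 -0.0837  0.053 ] tool [0.0521 0.0013 0.0975]
inner top edge [ 0.5035 -0.104   0.053 ] tool [0.0317 0.0017 0.0975]
bar hi [ 0.5043 -0.1139  0.035 ] tool [0.0217 0.0017 0.1155]
bar lo [ 0.5129 -0.2256  0.035 ] tool [-0.0902  0.0019  0.1155]
plate top [ 0.5129 -0.2182  0.053 ] tool [-0.0829  0.0024  0.0975]
carton [ 0.5856 -0.1809  0.045 ] tool [-0.0512  0.0777  0.1055]
carton low [ 0.5996 -0.2071  0.045 ] tool [-0.0784  0.0897  0.1055]
```

```bash
python3 -m pendant '[[[-0.002,0.007,0.12],[0,0,0]],[[0,0,0.12],[0,0,0]],[[0,0,0.1],[0,0,0]],[[0,0,0.08],[0,0,0]],[[0,0,0.052],[0,0,0]],[[0,0,0],[0,0,0]],[[0,0,0],[0,0,0]]]' 0.1 100 && python3 -m pendant '[[[0,0,0],[0,0,0]],[[0,0,0],[0,0,0]],[[0,0,0],[0,0,0]],[[0,0,0],[0,0,0]],[[0,0,0],[0,0,0]],[[0,0,0],[0,0,0]],[[0,0,0],[0,0,0]],[[0,0,0],[0,0,0]]]' -1 100
```

```text
time: 1.95
position: [0.5062, -0.1364, 0.0331]
tcp_rot: [[-0.077, 0.997, 0.001], [0.997, 0.077, -0.0], [-0.0, 0.001, -1.0]]
wrist_force: [0.3, -0.4, -0.1]
finger_gap: 0.55
gripper_force: 0.0
time: 2.95
position: [0.5059, -0.1364, 0.033]
tcp_rot: [[-0.077, 0.997, 0.001], [0.997, 0.077, -0.0], [-0.0, 0.0, -1.0]]
wrist_force: [-3.5, 0.6, 7.9]
finger_gap: 0.118
gripper_force: 98.2
```

```bash
python3 -m pendant '[[[0,0,-0.02],[0,0,0]],[[0,0,-0.03],[0,0,0]],[[0,0,-0.06],[0,0,0]],[[0,0,-0.08],[0,0,0]],[[0,0,-0.1],[0,0,0]],[[0,0,-0.12],[0,0,0]],[[0,0,-0.1],[0,0,0]],[[0,0,-0.06],[0,0,0]],[[0,0,0],[0,0,0]],[[0,0,0],[0,0,0]],[[0,0,0],[0,0,0]]]'; python3 - <<'E'
from h import *
s=ctrl.read_state();im=ctrl.snapshot("wrist");cv2.imwrite("pics/w2.png",im[:,:,::-1])
im2=ctrl.snapshot("side");cv2.imwrite("pics/s2.png",im2[:,:,::-1])
print(s["position"],s["wrist_force"],s["wrist_torque"])
E
```

```text
time: 4.32
position: [0.5054, -0.1362, 0.1738]
tcp_rot: [[-0.077, 0.997, -0.002], [0.997, 0.077, 0.001], [0.001, -0.002, -1.0]]
wrist_force: [-0.4, -0.8, -5.1]
finger_gap: 0.12
gripper_force: 98.2
[ 0.50544452 -0.13623173  0.1738215 ] [-0.44296335 -0.79574963 -5.08870256] [ 0.00822115 -0.01261271 -0.02479862]
```

View pics/w2.png

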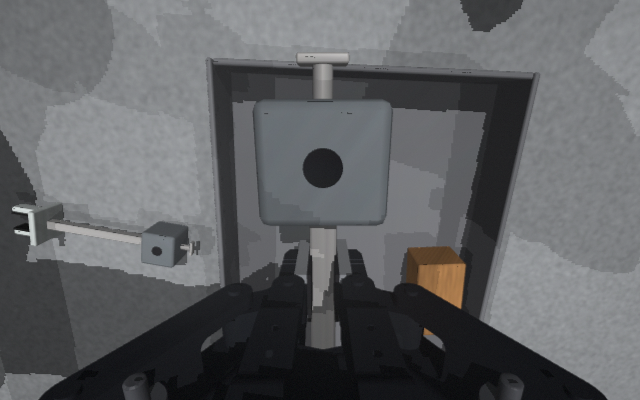

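The wrist view shows the arm level and gripped: boss hole at (322.5,168), bar between the fingers, carton untouched. Wrist torque is about 0, so it is held at balance. Next I'll refine the cradle position from the scene and side views.

```bash
python3 - <<'E'
from h import *
s=ctrl.read_state();R=s["tcp_rot"];p=s["position"]
o,d=ray("wrist",322.5,168,s);z=p[2]+.020;w=o+d*(z-o[2])/d[2];print("hole tool",(R.T@(w-p)).round(4))
a=cv2.imread("pics/scene0.png")[230:322,325:405];b=cv2.imread("pics/side0.png")[228:333,262:347]
f=lambda i,k:cv2.resize(i,None,fx=k,fy=k,interpolation=cv2.INTER_CUBIC)
A=f(a,5);B=f(b,4.5);H=max(A.shape[0],B.shape[0])
P=lambda i:cv2.copyMakeBorder(i,0,H-i.shape[0],0,0,cv2.BORDER_CONSTANT)
C=np.hstack([P(A),P(B)]);C=cv2.convertScaleAbs(C,alpha=1.4,beta=20);print(A.shape,C.shape);cv2.imwrite("pics/c2.png",C)
E
```

```text
hole tool [ 0.0533  0.0002 -0.02  ]
(460, 400, 3) (472, 782, 3)
```

View pics/c2.png

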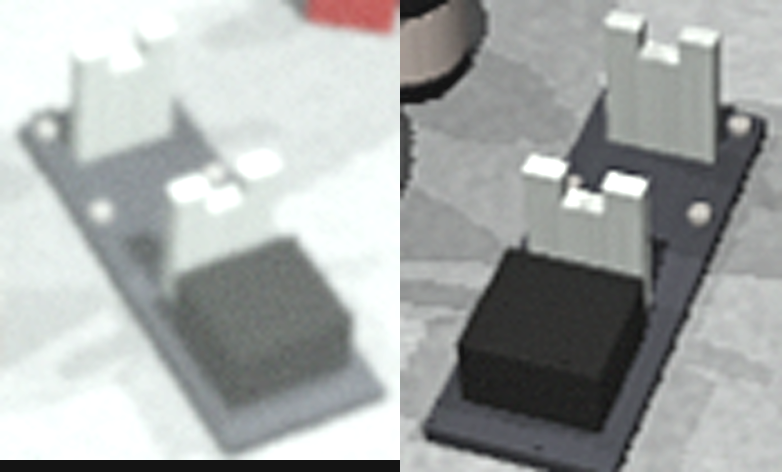

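The crop shows the cradle in both views. Each upright has two white tooth tops, and the pad's top corners are clear in the side view. I'll compute the seat from both.

```bash
python3 - <<'E'
from h import *
S=lambda u,v,z:onz("side",(u-400+.5)/4.5+262-.5,(v+.5)/4.5+228-.5,z)[:2]
C=lambda u,v,z:onz("scene",(u+.5)/5+325-.5,(v+.5)/5+230-.5,z)[:2]
for n,F,pts,pad in[("side",S,[(625,20),(700,37),(545,168),(626,186)],[(511,250),(643,283),(598,375),(462,345)]),("scene",C,[(91,50),(156,28),(188,188),(262,165)],[(180,300),(292,240),(350,318),(235,372)])]:
    q=[F(*p,.078) for p in pts];f=(q[0]+q[1])/2;g=(q[2]+q[3])/2;d=g-f;L=np.linalg.norm(d);d/=L
    pc=np.mean([F(*p,.044) for p in pad],0)
    print(n,"far",f.round(4),"near",g.round(4),"L",L.round(4),"hdg",np.degrees(np.arctan2(d[1],d[0])).round(2),"seat",(g-.012*d).round(4),"pad pred",(g+.042*d).round(4),"pad meas",pc.round(4))
for n,u,v,z in[("bottle cap",260,205,.11),("tub cap",237,240,.095)]: print(n,onz("side",u,v,z).round(3))
s=ctrl.read_state();print(s["position"],np.degrees(np.arctan2(s["tcp_rot"][1,0],s["tcp_rot"][0,0])))
E
```

```text
side far [0.5124 0.1411] near [0.5368 0.2356] L 0.0977 hdg 75.55 seat [0.5338 0.224 ] pad pred [0.5473 0.2763] pad meas [0.5465 0.277 ]
scene far [0.5154 0.1399] near [0.5387 0.2345] L 0.0975 hdg 76.2 seat [0.5358 0.2229] pad pred [0.5487 0.2753] pad meas [0.5544 0.2794]
bottle cap [0.635 0.095 0.11 ]
tub cap [0.665 0.187 0.095]
[ 0.50554983 -0.13631132  0.17412817] 94.38923409950343
```

```bash
python3 -m pendant '[[[0.05,0.008,0],[0,0,0]],[[0.1,0.016,0],[0,0,0]],[[0.15,0.024,0],[0,0,0]],[[0.18,0.029,0],[0,0,0]],[[0.19,0.03,0],[0,0,0]],[[0.19,0.03,0],[0,0,0]],[[0.18,0.029,0],[0,0,0]],[[0.15,0.024,0],[0,0,0]],[[0.13,0.021,0],[0,0,0]],[[0.07,0.011,0],[0,0,0]],[[0.04,0.006,0],[0,0,0]],[[0,0,0],[0,0,0]]]' && python3 -m pendant '[[[0,0,0],[0,0,0.01]],[[0,0,0],[0,0,0.02]],[[0,0,0],[0,0,0.03]],[[0,0,0],[0,0,0.025]],[[0,0,0],[0,0,0.013]],[[0,0,0],[0,0,0.005]],[[0,0,0],[0,0,0]],[[0,0,0],[0,0,0]],[[0,0,0],[0,0,0]]]'; python3 - <<'E'
from h import *
s=ctrl.read_state();R=s["tcp_rot"];p=s["position"]
print(p,np.degrees(np.arctan2(R[1,0],R[0,0])),s["wrist_force"],s["wrist_torque"])
t=np.array([.535,.2245,.124]);print((R.T@(t-p)/.25).round(4))
im=ctrl.snapshot("side")[:,:,::-1];im2=ctrl.snapshot("wrist")[:,:,::-1]
cv2.imwrite("pics/m.png",np.vstack([cv2.resize(im[140:340,150:450],(600,400)),cv2.resize(im2,(320,200)).repeat(1,0) if 0 else cv2.copyMakeBorder(cv2.resize(im2,(320,200)),0,0,0,280,cv2.BORDER_CONSTANT)]))
E
```

```text
time: 5.92
position: [0.5351, 0.2244, 0.1746]
tcp_rot: [[-0.077, 0.997, -0.0], [0.997, 0.077, -0.0], [-0.0, -0.0, -1.0]]
wrist_force: [0.3, 1.0, -6.2]
finger_gap: 0.117
gripper_force: 98.1
time: 7.05
position: [0.5352, 0.2244, 0.1748]
tcp_rot: [[0.244, 0.97, -0.0], [0.97, -0.244, -0.0], [-0.0, -0.0, -1.0]]
wrist_force: [0.3, -0.2, -6.2]
finger_gap: 0.117
gripper_force: 98.1
[0.535217   0.22438998 0.17477188] 75.85925405948306 [ 0.2575477  -0.22471828 -6.24774018] [ 0.0608484   0.00199811 -0.02600578]
[ 2.000e-04 -9.000e-04  2.031e-01]
```

View pics/m.png

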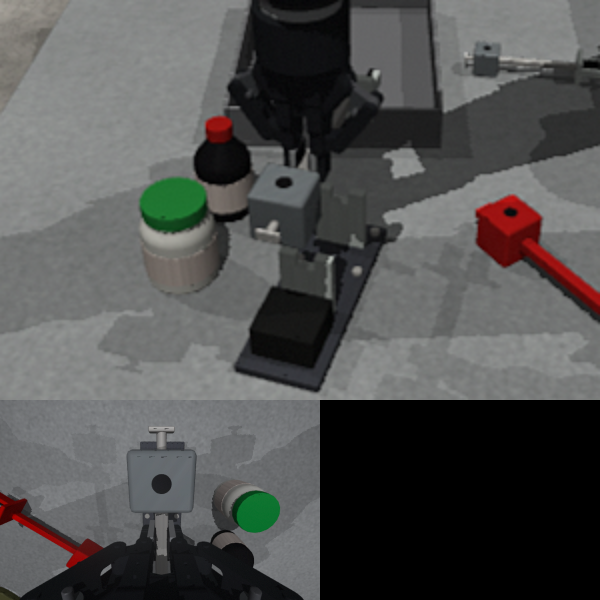

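The boss hangs over the pad with the bar in line with the notches (wrist view: the boss is centred over the cradle), and the tub and bottle are untouched. Next I lower it to the hold height.

```bash
python3 -m pendant '[[[0,0,0.02],[0,0,0]],[[0,0,0.04],[0,0,0]],[[0,0,0.05],[0,0,0]],[[0,0,0.05],[0,0,0]],[[0,0,0.03],[0,0,0]],[[0,0,0.012],[0,0,0]],[[0,0,0],[0,0,0]],[[0,0,0],[0,0,0]],[[0,0,0],[0,0,0]],[[0,0,0],[0,0,0]],[[0,0,0],[0,0,0]],[[0,0,0],[0,0,0]]]'; python3 - <<'E'
from h import *
s=ctrl.read_state();R=s["tcp_rot"];p=s["position"]
im=ctrl.snapshot("side")[:,:,::-1];im2=ctrl.snapshot("wrist")[:,:,::-1]
cv2.imwrite("pics/m2.png",np.vstack([cv2.resize(im[160:330,200:420],(440,340)),cv2.copyMakeBorder(cv2.resize(im2,(400,250)),0,0,0,40,cv2.BORDER_CONSTANT)]))
print(p,s["wrist_force"],s["wrist_torque"],abs(s["qvel"]).max())
# boss hole: from side ray at expected height
m=cv2.inRange(im[160:330,200:420],(0,0,0),(30,30,30))
g=cv2.inRange(im2[60:300,250:400],(0,0,0),(40,40,40));k,l,st,ce=cv2.connectedComponentsWithStats(g)
for i in range(1,k):
    if 700<st[i,4]<3000:
        o,d=ray("wrist",ce[i][0]+250,ce[i][1]+60,s);w=o+d*(p[2]+.02-o[2])/d[2];print(ce[i]+[250,60],st[i],"boss",w.round(4))
E
```

```text
time: 8.65
position: [0.5352, 0.2244, 0.1243]
tcp_rot: [[0.244, 0.97, 0.0], [0.97, -0.244, -0.0], [-0.0, 0.0, -1.0]]
wrist_force: [-1.0, 0.0, -6.4]
finger_gap: 0.12
gripper_force: 98.0
[0.53522502 0.22444684 0.12430728] [-0.96034802  0.00696841 -6.42428572] [-0.02032991  0.037609    0.00055592] 0.07996866853595067
[322.86960133 167.74584718] [  54   89   39   39 1204] boss [0.5488 0.2762 0.1443]
[287.59912854 285.60203341] [   0  194   63   46 1377] boss [0.5239 0.2342 0.1443]
[360.23829201 285.81267218] [  84  195   66   45 1452] boss [0.5515 0.2271 0.1443]
```

View pics/m2.png

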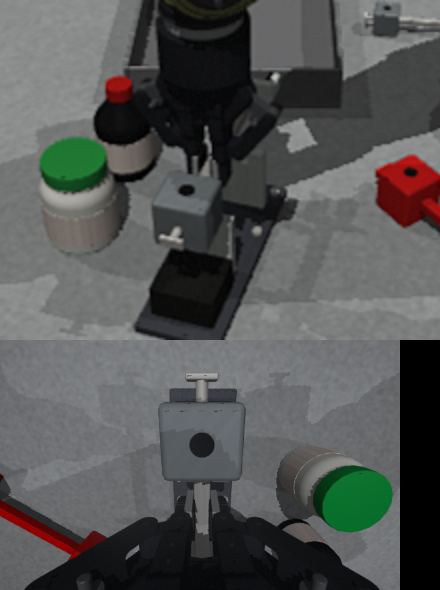

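The boss (0.549, 0.276) sits within about 2 mm of the pad's measured centre. The arm is level, still and clear of the cradle, so I'm handing in.

```bash
python3 -c "
from plant import ctrl
print(ctrl.finish_job())"
```

```text
the job is handed in; nothing more can be done
None
```

I handed the job in at about 8.8 s. The clamp arm is still in the gripper at its balance point, held level and still about 5 cm above the seat, with its boss within about 2 mm of the pad centre by my camera measurements; the hand-in returned no verdict.

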